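# Find and mark where the treat carousel rubs

### The arm

A 7-joint arm with a two-finger parallel gripper is mounted at the origin on the work surface. World frame = base frame: x ahead of the robot, y to its left, z up, the work surface at z = 0. Lengths are in m, angles in rad, forces in N, time in s.
With the tool pointing down it reaches from about 0.4 to 0.75 m from the base axis. Payload 19.5 kg.
Tool frame: the origin (TCP) lies midway between the tips of the shut fingers; the grasp point (between the pads) lies 19 mm behind it (arm.grip_depth is the z of the grasp point in the tool frame, in m); z points along the fingers, x is the direction in which the jaws open and shut, and the axes are right-handed (so a half turn about z gives the same grasp; the last joint's range is limited). The gripper opens to 85 mm and grips with 20 to 120 N. Pads are 22 mm wide; open, the fingers measure 114 mm over their backs; the gripper's body (76 mm by 85 mm) begins 54 mm behind the grasp point. The pads swing forward as they close: fully open they stand 13 mm farther back than shut.
Start: joints at [1.144, 0.707, -0.028, 1.485, 0.022, 0.951, -0.075], TCP at [0.216, -0.533, 0.231] pointing down, gripper open.
Joint ranges: [-2.71, 2.71], [-0.32, 2.16], [-1.57, 1.52], [0, 2.45], [-1.46, 4.6], [0, 2.02], [-2.83, 2.83]. Speed limits (rad/s): [1.89, 1.89, 2.57, 2.57, 3.01, 3.01, 3.01].

### API

Orientations are given as a unit quaternion [x, y, z, w].
In Python, from workcell import arm gives the robot as it stands.
- The arm moves only by the tool send_rows, never from a script. Its argument "steps" is a list of rows, each a list of 7 numbers: the shift along the tool's x, y, z in mm, then the turn, a rotation vector about the tool's x, y, z in rad, then the opening, from -1 (shut) to 1 (fully open). In form: [[x, y, z, ax, ay, az, gripper], ...]. A call has 1 to 10 rows; each row shifts and turns the commanded pose from where the row before left it, along the tool's axes as they then stand; what a row does not reach is not made up. A row lasts 1/8 s, in which the tool goes at most 62.5 mm and 10.7 degrees, less where a joint would pass 70% of its speed; a pose out of reach is approached as far as the arm can. A call is refused whole if a number of a shift passes 62.5 or a number of a turn 0.188, either way. A call with a gripper value outside its range is refused whole. The fingers move at their own pace and stop on an object; "grip_force" is the grip in N (left out, the last holds). Time passes only in rows, so rows that do not move let the fingers close. It gives the time, the measured TCP pose, the force and the opening at its end, in the units of the state.
- arm.get_state(): the state, without advancing time (a new reading comes with each control period).
- arm.get_image(name): name is "scene" or "top" or "wrist"; returns a dict with "color" (420x560x3 uint8, blue, green, red), "z_map" (420x560 float32, m along the optical axis (not along the pixel's ray), 0 where there is no reading), "camera_matrix" (3x3 intrinsics, pixels), "cam_to_world" (4x4, takes a point from camera to world coordinates). Camera axes: x right, y up, looking along -z (the intrinsics and any distortion apply to the point x, -y, -z); pixel columns grow to the right and rows downward; lengths in m; the calibration is good to about 2 mm. The wrist camera is an equidistant fisheye: a pixel r from the principal point sees the ray r / f radians off the axis. A picture is of the moment at which its call begins.
- arm.hand_in(): hands the job in, once; it reports no verdict.
Trained networks look in a picture, given as the dict that the camera call returned (one of the last four; its "shot" number tells which), for a name from the list of things; names that differ only in an ending like _2 or _b are one class to them, and where a whole thing is asked for, a point or a joint stands for the part that bears it (a point fixed in the world has none). Each returns a list of dicts, best first, with "confidence" (0 to 1); they miss things now and then, are a little off and sometimes report something else, mostly with a low value. They report only what shows in the picture. A call takes as long as a camera call. They do not tell look-alikes from the thing itself.
- arm.spot_in(name, picture): "box" ([left, top, width, height] in pixels, round what is visible of it).
- arm.tip_of(name, picture): "location" ([column, row] in pixels: a listed point, or the origin of a listed thing).
The state is a dict: "clock": time; "qpos": joint angles; "qvel": joint speeds; "tau": joint torques, N m; "ee_pos": TCP position; "tcp_rot": TCP orientation; "contact_force": force on the tool from outside, world axes, zero at the start; "moment": the same for the moment, N m; "width": finger opening in m.
Only numpy, scipy, OpenCV 4.12 (cv2) and the standard library are available. Lean on these libraries where they do the work, as an engineer would, in place of code of your own. Each camera call takes 0.05 s, during which the arm holds its last target. There are 200 camera calls.

### The job

The round tray of the treat carousel rubs at one hidden spot under its rim each time that spot passes the bracket. Turn the tray slowly and gently by hand, feel where the drag rises, and leave it stopped and let go with that dragging spot at the bracket, still rubbing. Then stand the cork upright on the tray's rim beside the bracket to mark the spot, and leave the other things on the table where they are.

Things in the scene. Friction and masses are not known exactly. Their poses are not given: they have to be found in the camera images.
- feeder: Treat carousel's white base, 224 mm wide, fixed to the table. Origin: centre of its underside, on the tray's upright turning axis. Its -x axis points to the bracket: an aluminium upright 30 mm wide, 8 mm thick, 68 mm tall, 140 to 148 mm from the axis, just outside the tray's rim
- tray: Grey tray on the base; turns endlessly both ways about its z axis, stays where left. Disc 250 mm wide, 10 mm thick, top face 55 mm above the table; origin on the axis at the disc's underside. Four radial ribs, 4 mm thick, along its +x, +y, -x, -y axes run from a hub (radius 18 mm, 38 mm high) to a round wall (outer radius 83 mm, 4 mm thick), outside which the rim is a flat ledge 42 mm wide
- pad: Fixed rubber pad under the tray's rim, hidden, 113 mm from the axis towards the bracket; origin at its foot. A hidden high spot under the rim, at an unknown angle of the tray, rubs on it for about 23 degrees of turn, drag fullest in the middle 16; the push at a rib's middle is then about 8 to 14 N. At the start its middle is at least 40 degrees from the pad. Let go on the rub, the tray stays put
- mark (a point): Point on top of the tray's rim beside the bracket, 105 mm from the axis towards it, 55 mm above the table; fixed to the base. The cork belongs here, its underside on the rim
- cork_center (a point): Plain cork, 26 mm across, 45 mm tall, 20 g, standing upright on the table. The point is its centre, half-way up; z along its length
- bowl: Empty steel pet bowl, 150 mm across, 50 mm high; origin at its underside. Leave alone
- canister: Treat canister with twist cap, 84 mm across, 150 mm tall; origin at its underside. Leave alone
- ball_center (a point): Hard silicone ball, 60 mm across; its centre. Leave alone
- brush: Grooming brush lying flat, about 190 mm long, 55 mm wide, 35 mm high; origin at its underside. Leave alone
- mug: Ceramic mug, 80 mm across, 90 mm high; origin at its underside. Leave alone
- tin: Plain grey tin, 100 x 70 x 50 mm; origin at its underside. Leave alone
- rib_top (a point): Mid-length top edge of the tray's +x rib, 50 mm from the axis; turns with the tray. Ribs and wall rise 32 mm above the disc. Shut fingers reaching into one of the four quarter compartments between the ribs can push a rib round there, with about 1 N where the tray runs free. Do not push with more than 25 N or turn it faster than 3 rad/s
Not all that is in view belongs to the job. There is more than one size of the part that bears cork_center; the job needs the smaller.

How it is judged:
By the outcome, as a careful person would: the job done as asked, in the order asked, and still so for the second after the job is handed in, with the robot touching nothing.
It also fails if it takes over 72 s, if anything falls off the work surface, if the arm or the gripper's body presses on something with over 40 N, if the wrist force passes 120 N, or if a joint passes its speed limit or range.

## Working session

There is one attempt and no reset: what is moved stays moved. The work goes in short steps, Python scripts to look and compute and a tool call to move; the robot and the scene stay as the last step left them, time stands still between calls to the robot, and variables do not carry over. Pictures are saved under pics/ and viewed, about 8 in all and at most 12, crops included, and the job is handed in when it is done.

Besides the shell and the picture viewer there is one more tool, called after "Request:" in YAML: its name, and indented under it one key for each argument. send_rows: Moves the arm, as the interface text tells. Its arguments: {"type":"object","properties":{"steps":{"type":"array","items":{"type":"array","items":{"type":"number"}}},"grip_force":{"type":"number"}},"required":["steps"]}

```bash
ls; mkdir -p pics; cat > h.py <<'E'
import numpy as np, cv2
from workcell import arm
def px2w(p,uv,z=None,fish=False):
    K=p["camera_matrix"];T=p["cam_to_world"];u,v=uv
    x=(u-K[0,2])/K[0,0];y=(v-K[1,2])/K[1,1]
    if fish:
        r=np.hypot(x,y);s=np.tan(r)/r if r>1e-9 else 1;x*=s;y*=s
    d=T[:3,:3]@np.array([x,-y,-1.]);o=T[:3,3]
    if z is None:
        dd=p["z_map"][int(round(v)),int(round(u))];return o+d*dd
    return o+d*(z-o[2])/d[2]
E
python3 - <<'E'
from h import *
print(arm.get_state())
ims=[]
for n in("scene","top"):
    p=arm.get_image(n);ims.append(p["color"].copy())
    print(n,p["cam_to_world"][:3,3].round(3))
    for k in "feeder tray cork_center bowl canister ball_center brush mug tin rib_top mark".split():
        try:
            for r in arm.tip_of(k,p)[:3]:
                print(k,np.round(r["location"],1),round(r["confidence"],2),px2w(p,r["location"]).round(3))
        except Exception as e: print(k,e)
    for r in arm.spot_in("cork_center",p): print(r)
cv2.imwrite("pics/s.png",ims[0]);cv2.imwrite("pics/t.png",ims[1])
E
```

```text
pics
{'clock': 0.0, 'qpos': array([ 1.14432041,  0.70708885, -0.02761232,  1.485023  ,  0.02201595,
        0.95090559, -0.07550229]), 'qvel': array([ 0.00176225, -0.00079167, -0.00092518, -0.00036858, -0.00103451,
        0.00181854, -0.00260089]), 'tau': array([-1.04429455e-04, -8.83207798e+01,  1.23452291e+00, -2.36160064e+01,
        1.68535643e-02,  6.61486178e-03, -4.21547486e-05]), 'ee_pos': array([ 0.21571527, -0.53270318,  0.23082998]), 'tcp_rot': array([ 8.29263133e-01, -5.58858069e-01, -4.79500411e-04, -2.91042795e-04]), 'contact_force': array([ 0.81978753, -0.44599727,  0.26463452]), 'moment': array([ 0.00891079, -0.02004501,  0.04055347]), 'width': 0.0855097289200486}
scene [1.574 0.499 1.139]
feeder [243.3 244.5] 0.57 [ 0.684 -0.018  0.079]
tray [240.8 231.5] 0.64 [ 0.627 -0.056  0.063]
cork_center [374.5 259.4] 0.62 [0.545 0.318 0.031]
cork_center [383.9 238.8] 0.48 [0.479 0.323 0.053]
bowl [172.7 172.6] 0.75 [ 0.419 -0.428  0.008]
canister [146.8 209.1] 0.85 [ 0.63  -0.383  0.031]
ball_center [375.3 298.5] 0.6 [0.683 0.361 0.039]
ball_center [377.  258.5] 0.56 [0.546 
[... 540 characters left out ...]
[ 0.594 -0.061  0.089]
tray [290.1 190.6] 0.72 [ 0.599 -0.056  0.097]
tray [391.  195.1] 0.6 [ 0.573 -0.38   0.128]
cork_center [179. 236.] 0.54 [0.458 0.318 0.06 ]
cork_center [177.6 216.2] 0.44 [0.526 0.326 0.044]
bowl [393.6 244. ] 0.69 [ 0.419 -0.416  0.007]
canister [388.3 195.9] 0.82 [ 0.572 -0.375  0.115]
ball_center [160.2 179.3] 0.55 [0.653 0.385 0.053]
brush [145.4 270.8] 0.72 [ 0.343  0.447 -0.   ]
mug [360.8 159.3] 0.74 [ 0.724 -0.318 -0.004]
tin [211.1 150.9] 0.87 [0.751 0.211 0.049]
tin [278.  178.7] 0.55 [ 0.64  -0.017  0.092]
rib_top [278.  177.2] 0.82 [ 0.654 -0.018  0.049]
mark [306.7 215.9] 0.66 [ 0.517 -0.112  0.059]
{'box': [171.0, 228.1, 16.1, 12.9], 'confidence': 0.54}
```

```bash
python3 - <<'E'
import cv2,numpy as np
a=cv2.imread("pics/s.png")[140:340,120:460];b=cv2.imread("pics/t.png")[130:290,120:420]
a=cv2.resize(a,(706,415),interpolation=2)[:300*2]
b=cv2.resize(b[:, :],(800,427),interpolation=2)
cv2.imwrite("pics/s1.png",a);cv2.imwrite("pics/t1.png",b)
E
```

```text
(no output)
```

View pics/s1.png

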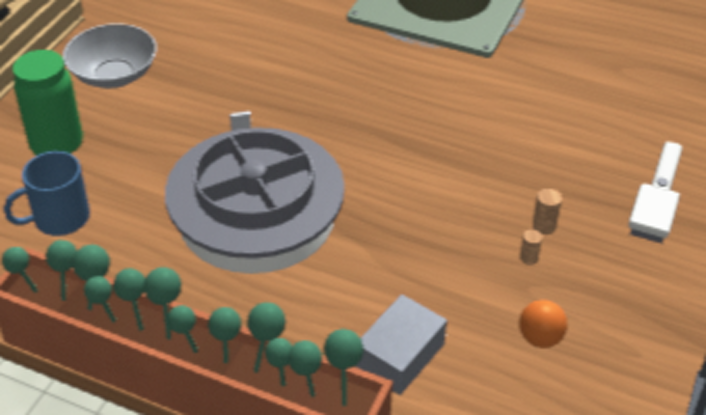

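View pics/t1.png

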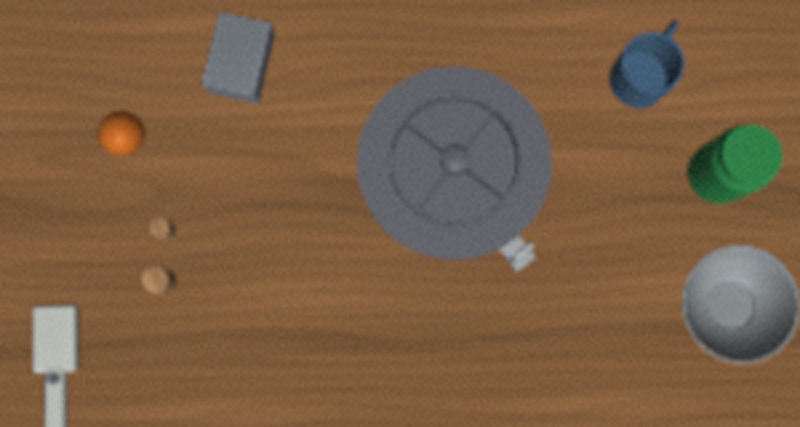

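The pictures show the tray (crop pixel (455,162) in the top view) with its bracket at (517,253). There are two corks, and the small one is at (160,228). Next I'll measure these with depth.

```bash
cat >> h.py <<'E'
def cloud(p):
    K=p["camera_matrix"];T=p["cam_to_world"];z=p["z_map"];v,u=np.mgrid[:z.shape[0],:z.shape[1]]
    c=np.stack([(u-K[0,2])/K[0,0]*z,-(v-K[1,2])/K[1,1]*z,-z],-1)
    return c@T[:3,:3].T+T[:3,3]
E
python3 - <<'E'
from h import *
p=arm.get_image("top");W=cloud(p);print(p["camera_matrix"].round(1).tolist())
c=np.array([.597,-.059])
d=np.linalg.norm(W[...,:2]-c,axis=-1)
m=(d<.16)&(W[...,2]>.04)&(p["z_map"]>0)
m=cv2.morphologyEx(m.astype(np.uint8),cv2.MORPH_OPEN,np.ones((15,15)))
cn=max(cv2.findContours(m,0,2)[0],key=cv2.contourArea)
(u,v),r=cv2.minEnclosingCircle(cn);e=cv2.fitEllipse(cn);print(u,v,r,e)
c=px2w(p,e[0],.055);print("centre",c, px2w(p,(u,v),.055))
s=(W[...,2]>.04)&(d>.132)&(d<.17)
print("bracket px",[ (W[...,:3][s]).mean(0).round(4), s.sum()])
b=W[s].mean(0)-c;print(np.degrees(np.arctan2(b[1],b[0])),np.hypot(b[0],b[1]), W[s].round(3).tolist()[::3])
d=np.linalg.norm(W[...,:2]-c[:2],axis=-1)
for lo,hi in((.0,.016),(.03,.07),(.078,.083),(.09,.12)):
    q=W[...,2][(d>lo)&(d<hi)];print(lo,np.percentile(q,[5,50,95]).round(4))
# dark ribs by angle: use colour
g=cv2.cvtColor(p["color"],6).astype(float)
K=p["camera_matrix"];T=p["cam_to_world"]
def proj(P):
    q=T[:3,:3].T@(P-T[:3,3]);return K[0,2]+K[0,0]*q[0]/-q[2],K[1,2]+K[1,1]*-q[1]/-q[2]
A=[];H=[]
for a in range(0,360,3):
    uv=np.array([proj(c+np.array([k*np.cos(np.radians(a)),k*np.sin(np.radians(a)),.032])) for k in np.linspace(.03,.07,12)],np.float32)
    A.append(cv2.remap(g.astype(np.float32),uv[:,:1],uv[:,1:],1).mean());H.append(cv2.remap(W[...,2].astype(np.float32),uv[:,:1],uv[:,1:],1).mean())
A=np.array(A);H=np.array(H)
print("fold gray",(A.reshape(4,30).mean(0)).round(1));print("fold z",(H.reshape(4,30).mean(0)*1000).round(1))
# corks
for lo in [(.528,.322),(.458,.318)]:
    s=(np.linalg.norm(W[...,:2]-lo,axis=-1)<.03)&(W[...,2]>.03);q=W[s];zt=np.percentile(q[:,2],80)
    t=q[q[:,2]>zt-.008];print("cork",len(t),zt,t.mean(0).round(4),np.ptp(t,axis=0).round(3))
E
```

```text
[[410.4, 0.0, 272.8], [0.0, 410.4, 209.9], [0.0, 0.0, 1.0]]
286.5655822753906 188.4224853515625 35.00857925415039 ((282.8600769042969, 184.88206481933594), (50.400733947753906, 66.95741271972656), 37.67610549926758)
centre [ 0.62560215 -0.03426627  0.055     ] [ 0.61312884 -0.04662688  0.055     ]
bracket px [array([ 0.6646, -0.062 ,  0.0566]), np.int64(67)]
-35.47568513339645 0.04782862985521648 [[0.734, -0.058, 0.053], [0.73, -0.037, 0.053], [0.731, -0.048, 0.051], [0.73, -0.058, 0.053], [0.729, -0.068, 0.056], [0.73, -0.079, 0.05], [0.727, -0.02, 0.053], [0.728, -0.03, 0.049], [0.726, -0.099, 0.052], [0.724, -0.02, 0.053], [0.719, -0.002, 0.058], [0.718, -0.113, 0.054], [0.716, -0.002, 0.055], [0.711, -0.126, 0.053], [0.708, -0.133, 0.052], [0.701, 0.025, 0.05], [0.69, 0.036, 0.052], [0.499, -0.149, 0.067], [0.496, -0.149, 0.061], [0.492, -0.145, 0.071], [0.489, -0.142, 0.068], [0.485, -0.138, 0.066], [0.481, -0.13, 0.044]]
0.0 [0.0504 0.057  0.0896]
0.03 [0.0499 0.0556 0.0896]
0.078 [0.0499 0.055  0.085 ]
0.09 [-0.0026  0.054   0.0836]
fold gray [97.3 97.7 97.3 97.4 97.3 97.2 96.9 97.2 97.5 98.5 99.  99.1 99.5 99.5
 99.4 98.1 97.1 97.4 97.2 97.  97.1 97.6 97.1 96.9 97.1 97.3 97.  97.
 96.7 96.9]
fold z [ 60.7  63.3  63.1  61.3  59.9  60.4  60.1  62.   86.5  65.9  81.5  61.7
  83.9  67.   60.3  61.1  74.2 107.5  77.7  61.7  61.4  61.   60.6  60.7
  60.1  73.1  86.7  69.9  59.6  59.4]
cork 44 0.047302190003971754 [0.5318 0.3205 0.045 ] [0.024 0.023 0.011]
cork 80 0.061263558194389 [0.465  0.3229 0.0592] [0.031 0.032 0.012]
```

```bash
python3 - <<'E'
from h import *
p=arm.get_image("top");W=cloud(p);K=p["camera_matrix"];T=p["cam_to_world"]
hsv=cv2.cvtColor(p["color"],40)
m=((hsv[...,1]<60)).astype(np.uint8);m[:, :240]=0;m[:,340:]=0;m[:140]=0;m[260:]=0
m=cv2.morphologyEx(m,cv2.MORPH_OPEN,np.ones((3,3)))
cn=max(cv2.findContours(m,0,1)[0],key=cv2.contourArea)[:,0].astype(float)
P=np.array([px2w(p,x,.055)[:2] for x in cn])
k=np.ones(len(P),bool)
for _ in range(4):
    A=np.c_[2*P[k],np.ones(k.sum())];s=np.linalg.lstsq(A,(P[k]**2).sum(1),rcond=None)[0]
    c=s[:2];r=np.sqrt(s[2]+c@c);k=abs(np.linalg.norm(P-c,axis=1)-r)<.003
print("c",c,r,k.mean())
s=(W[...,2]>.058)&(W[...,2]<.08);d=np.linalg.norm(W[...,:2]-c,axis=-1);s&=(d>.13)&(d<.165)
b=W[s].mean(0)[:2]-c;print("bracket",s.sum(),np.hypot(*b),np.degrees(np.arctan2(b[1],b[0])))
c3=np.r_[c,.087]
def proj(P):
    q=T[:3,:3].T@(P-T[:3,3]);return K[0,2]+K[0,0]*q[0]/-q[2],K[1,2]+K[1,1]*-q[1]/-q[2]
A=[];H=[]
for a in range(0,360,3):
    uv=np.array([proj(c3+np.array([k*np.cos(np.radians(a)),k*np.sin(np.radians(a)),0])) for k in np.linspace(.03,.07,12)],np.float32)
    A.append(cv2.remap(hsv[...,2].astype(np.float32),uv[:,:1],uv[:,1:],1).mean());H.append(cv2.remap(W[...,2].astype(np.float32),uv[:,:1],uv[:,1:],1).mean())
print((np.array(A).reshape(4,30)).round(0));print((np.array(H).reshape(4,30).mean(0)*1000).round(0))
E
```

```text
c [ 0.60635597 -0.05777809] 0.12297614795907724 0.8918918918918919
bracket 22 0.14155957220293514 -144.4008216053548
[[104. 105. 105. 105. 105. 105. 104. 105. 105. 105. 105. 106. 105. 105.
  105. 105. 105.  97.  89.  90.  96. 101. 104. 106. 105. 105. 107. 106.
  106. 106.]
 [106. 105. 105. 106. 106. 105. 106. 106. 106. 106. 107. 106. 106. 106.
  106. 106. 105. 100.  98.  99. 104. 106. 106. 107. 106. 107. 107. 107.
  106. 106.]
 [106. 106. 107. 107. 106. 107. 106. 106. 107. 106. 106. 105. 105. 103.
   97.  92.  91.  98. 104. 105. 106. 105. 106. 106. 105. 105. 106. 106.
  106. 106.]
 [105. 105. 106. 105. 105. 105. 106. 106. 105. 105. 106. 106. 105. 103.
  102.  99.  97.  99. 103. 104. 105. 105. 104. 105. 105. 104. 105. 105.
  105. 105.]]
[57. 79. 55. 55. 55. 55. 54. 54. 54. 55. 55. 76. 65. 54. 57. 68. 95. 99.
 78. 60. 56. 55. 54. 64. 79. 59. 61. 78. 55. 54.]
```

Request:
send_rows:
  steps:
    - [-29.1,-49.1,0,0,0,0,-1]
    - [-29.1,-49.1,0,0,0,0,-1]
    - [-29.1,-49.1,0,0,0,0,-1]
    - [-29.1,-49.1,0,0,0,0,-1]
    - [-29.1,-49.1,0,0,0,0,-1]
    - [-29.1,-49.1,0,0,0,0,-1]
    - [-29.1,-49.1,0,0,0,0,-1]
    - [-29.1,-49.1,0,0,0,0,-1]
    - [-29.1,-49.1,0,0,0,0,-1]
    - [-29.1,-49.1,0,0,0,0,-1]
  grip_force: 40

```text
clock: 2.65
ee_pos: [0.5627, -0.0772, 0.2314]
tcp_rot: [0.829, -0.559, 0.0, -0.0]
contact_force: [-0.4, -0.9, 0.0]
width: 0.0001
```

Request:
send_rows:
  steps:
    - [0,0,0,0,0,0.169,-1]
    - [0,0,0,0,0,0.169,-1]
    - [0,0,0,0,0,0.169,-1]
    - [0,0,0,0,0,0.169,-1]
    - [0,0,0,0,0,0.169,-1]
    - [0,0,0,0,0,0.169,-1]
    - [0,0,0,0,0,0.169,-1]
    - [0,0,0,0,0,0.169,-1]
    - [0,0,0,0,0,0.169,-1]

```text
clock: 3.78
ee_pos: [0.5617, -0.0788, 0.2313]
tcp_rot: [-0.213, 0.977, 0.0, 0.0]
contact_force: [-0.2, -0.3, 0.1]
width: 0.0001
```

```bash
python3 - <<'E'
from h import *
s=arm.get_state();print(s["clock"],s["ee_pos"],s["tcp_rot"],s["qpos"].round(3),s["contact_force"])
p=arm.get_image("wrist");cv2.imwrite("pics/w1.png",p["color"]);print(p["camera_matrix"],p["cam_to_world"].round(3))
np.savez("w1.npz",z_map=p["z_map"],camera_matrix=p["camera_matrix"],cam_to_world=p["cam_to_world"])
for k in "tray rib_top feeder mark".split():
  for r in arm.tip_of(k,p)[:2]:
    print(k,np.round(r["location"],1),round(r["confidence"],2),px2w(p,r["location"],{"tray":.093,"rib_top":.087,"mark":.055}.get(k,0.09),True).round(4))
E
```

```text
3.775 [ 0.56173786 -0.07881034  0.2313225 ] [-2.12954964e-01  9.77062012e-01  7.90111295e-05  4.68279961e-05] [-0.173  0.751  0.527  1.523 -0.425  0.983 -2.238] [-0.17757969 -0.29052497  0.08085948]
[[325.1922621   0.        275.0279889]
 [  0.        325.1922621 211.724127 ]
 [  0.          0.          1.       ]] [[-0.909  0.393  0.136  0.598]
 [-0.416 -0.86  -0.295 -0.156]
 [ 0.001 -0.325  0.946  0.374]
 [ 0.     0.     0.     1.   ]]
tray [229.2 185. ] 0.78 [ 0.6054 -0.0738  0.093 ]
tray [234.  174.4] 0.71 [ 0.6052 -0.0846  0.093 ]
rib_top [172.9 215.9] 0.61 [ 0.6449 -0.0209  0.087 ]
feeder [233.1 177.4] 0.95 [ 0.6049 -0.081   0.09  ]
mark [327.  166.3] 0.97 [ 0.5246 -0.1217  0.055 ]
```

View pics/w1.png

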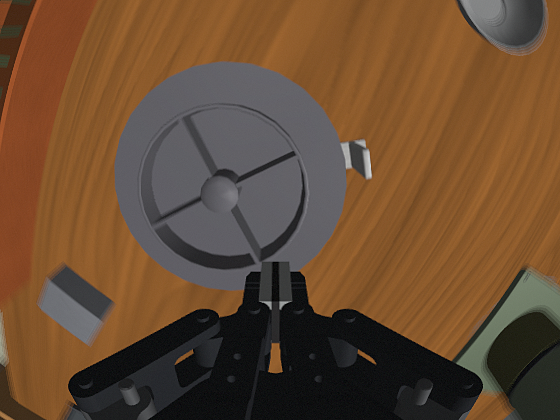

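Wrist view: hub top at about (219,191). The ribs meet the wall at (187,118), (294,155), (157,223) and (260,260). The bracket is at (355,160).

```bash
python3 - <<'E'
from h import *
p=dict(np.load("w1.npz"))
c=px2w(p,(220,193),.09,True);print("hub",c)
R=[px2w(p,q,.087,True) for q in [(187,118),(294,155),(157,223),(260,260)]]
for r in R: print(r.round(4),np.hypot(*(r-c)[:2]),np.degrees(np.arctan2(*(r-c)[:2][::-1])))
print("line headings",[np.degrees(np.arctan2(*(R[i]-R[j])[:2][::-1])) for i,j in((0,3),(1,2))])
# rim circle from image
img=cv2.imread("pics/w1.png");hsv=cv2.cvtColor(img,40);m=(hsv[...,1]<60).astype(np.uint8)
P=[]
for a in np.radians(np.arange(150,330,3)):
    # ray outward from hub px; last gray pixel
    for k in range(80,150):
        u,v=225+k*np.cos(a),177+k*np.sin(a)
        if not m[int(v),int(u)]: P.append(px2w(p,(u-.5*np.cos(a),v),.055,True)[:2]);break
P=np.array(P);s=np.linalg.lstsq(np.c_[2*P,np.ones(len(P))],(P**2).sum(1),rcond=None)[0];cc=s[:2];print("rim fit",cc,np.sqrt(s[2]+cc@cc))
for q in [(362,141),(371,179),(352,142)]: print("br",px2w(p,q,.068,True).round(4))
E
```

```text
hub [ 0.61040315 -0.06247786  0.09      ]
[ 0.6649 -0.1138  0.087 ] 0.0748115904864195 -43.279022276129915
[ 0.5635 -0.1216  0.087 ] 0.07552398941764243 -128.43108913541639
[ 0.6579 -0.0067  0.087 ] 0.07329739536086466 49.5764842762451
[ 0.5491 -0.0137  0.087 ] 0.07834174147986236 141.5317040669512
line headings [np.float64(-40.81818342913057), np.float64(-129.41239606308358)]
rim fit [ 0.61020926 -0.06036478] 0.12474900197463701
br [ 0.5077 -0.1604  0.068 ]
br [ 0.4814 -0.1311  0.068 ]
br [ 0.5162 -0.155   0.068 ]
```

Request:
send_rows:
  steps:
    - [0,-1,42,0,0,0,-1]
    - [0,0,42,0,0,0,-1]
    - [0,0,42,0,0,0,-1]
    - [0,0,26,0,0,0,-1]
    - [0,0,13,0,0,0,-1]
    - [0,0,0,0,0,0,-1]

```text
clock: 4.78
ee_pos: [0.5621, -0.0799, 0.0663]
tcp_rot: [-0.216, 0.976, 0.0, -0.0]
contact_force: [-0.4, -1.6, 0.9]
width: 0.0
```

Request:
send_rows:
  steps:
    - [0,-1.2,0,0,0,0,-1]
    - [0,-1.75,0,0,0,-0.035,-1]
    - [0,-1.75,0,0,0,-0.035,-1]
    - [0,-1.75,0,0,0,-0.035,-1]
    - [0,-1.75,0,0,0,-0.035,-1]
    - [0,-1.75,0,0,0,-0.035,-1]
    - [0,-1.75,0,0,0,-0.035,-1]
    - [0,-1.75,0,0,0,-0.035,-1]

```text
clock: 5.78
ee_pos: [0.5688, -0.0914, 0.0663]
tcp_rot: [-0.334, 0.942, 0.0, -0.0]
contact_force: [-1.5, 1.4, 0.5]
width: 0.0001
```

Request:
send_rows:
  steps:
    - [-0.03,-1.75,0,0,0,-0.035,-1]
    - [-0.03,-1.75,0,0,0,-0.035,-1]
    - [-0.03,-1.75,0,0,0,-0.035,-1]
    - [-0.03,-1.75,0,0,0,-0.035,-1]
    - [-0.03,-1.75,0,0,0,-0.035,-1]
    - [-0.03,-1.75,0,0,0,-0.035,-1]

```text
clock: 6.52
ee_pos: [0.5764, -0.0989, 0.0663]
tcp_rot: [-0.431, 0.902, 0.0, -0.0]
contact_force: [-1.4, -0.6, -0.4]
width: 0.0002
```

Request:
send_rows:
  steps:
    - [-0.03,-1.75,0,0,0,-0.035,-1]
    - [-0.03,-1.75,0,0,0,-0.035,-1]
    - [-0.03,-1.75,0,0,0,-0.035,-1]
    - [-0.03,-1.75,0,0,0,-0.035,-1]
    - [-0.03,-1.75,0,0,0,-0.035,-1]
    - [-0.03,-1.75,0,0,0,-0.035,-1]

```text
clock: 7.28
ee_pos: [0.5852, -0.1046, 0.0663]
tcp_rot: [-0.523, 0.852, 0.0, 0.0]
contact_force: [-1.9, -1.1, 0.0]
width: -0.0002
```

Request:
send_rows:
  steps:
    - [-0.03,-1.75,0,0,0,-0.035,-1]
    - [-0.03,-1.75,0,0,0,-0.035,-1]
    - [-0.03,-1.75,0,0,0,-0.035,-1]
    - [-0.03,-1.75,0,0,0,-0.035,-1]
    - [-0.03,-1.75,0,0,0,-0.035,-1]
    - [-0.03,-1.75,0,0,0,-0.035,-1]

```text
clock: 8.02
ee_pos: [0.595, -0.1083, 0.0663]
tcp_rot: [-0.61, 0.792, 0.0, 0.0]
contact_force: [-1.6, -0.5, -0.1]
width: 0.0001
```

Request:
send_rows:
  steps:
    - [-0.03,-1.75,0,0,0,-0.035,-1]
    - [-0.03,-1.75,0,0,0,-0.035,-1]
    - [-0.03,-1.75,0,0,0,-0.035,-1]
    - [-0.03,-1.75,0,0,0,-0.035,-1]
    - [-0.03,-1.75,0,0,0,-0.035,-1]
    - [-0.03,-1.75,0,0,0,-0.035,-1]

```text
clock: 8.78
ee_pos: [0.6054, -0.1099, 0.0663]
tcp_rot: [-0.69, 0.724, 0.0, 0.0]
contact_force: [-1.4, -1.1, -0.9]
width: -0.0002
```

Request:
send_rows:
  steps:
    - [-0.03,-1.75,0,0,0,-0.035,-1]
    - [-0.03,-1.75,0,0,0,-0.035,-1]
    - [-0.03,-1.75,0,0,0,-0.035,-1]
    - [-0.03,-1.75,0,0,0,-0.035,-1]
    - [-0.03,-1.75,0,0,0,-0.035,-1]
    - [-0.03,-1.75,0,0,0,-0.035,-1]

```text
clock: 9.52
ee_pos: [0.6158, -0.1093, 0.0663]
tcp_rot: [0.762, -0.648, -0.0, -0.0]
contact_force: [-0.7, -1.3, -0.6]
width: 0.0002
```

Request:
send_rows:
  steps:
    - [-0.03,-1.75,0,0,0,-0.035,-1]
    - [-0.03,-1.75,0,0,0,-0.035,-1]
    - [-0.03,-1.75,0,0,0,-0.035,-1]
    - [-0.03,-1.75,0,0,0,-0.035,-1]
    - [-0.03,-1.75,0,0,0,-0.035,-1]
    - [-0.03,-1.75,0,0,0,-0.035,-1]

```text
clock: 10.28
ee_pos: [0.626, -0.1066, 0.0663]
tcp_rot: [0.825, -0.565, -0.0, -0.0]
contact_force: [-0.9, -2.3, 0.2]
width: 0.0001
```

```bash
python3 - <<'E'
from h import *
p=arm.get_image("wrist");cv2.imwrite("pics/w2.png",p["color"])
np.savez("w2.npz",z_map=p["z_map"],camera_matrix=p["camera_matrix"],cam_to_world=p["cam_to_world"])
s=arm.get_state();print(s["contact_force"],s["moment"],s["qpos"].round(2))
E
```

```text
[ 0.35771346 -0.29240556 -0.62558759] [-0.17840504  0.05066484 -0.04240447] [ 0.12  1.01  0.01  1.4  -0.01  0.73 -1.07]
```

View pics/w2.png

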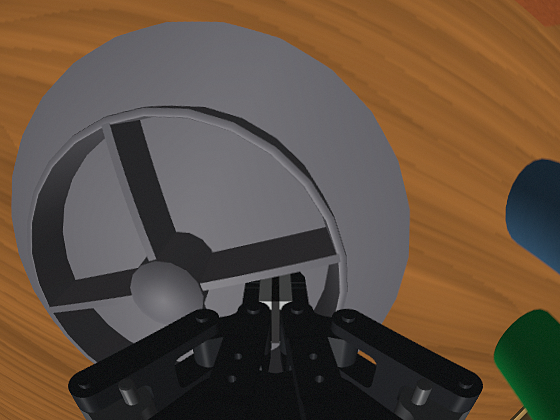

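The fingers are in the compartment, pushing on the rib at (205–340, 260–288), and the tray follows. I'll continue.

Request:
send_rows:
  steps:
    - [-0.03,-1.75,0,0,0,-0.035,-1]
    - [-0.03,-1.75,0,0,0,-0.035,-1]
    - [-0.03,-1.75,0,0,0,-0.035,-1]
    - [-0.03,-1.75,0,0,0,-0.035,-1]
    - [-0.03,-1.75,0,0,0,-0.035,-1]
    - [-0.03,-1.75,0,0,0,-0.035,-1]

```text
clock: 11.08
ee_pos: [0.6353, -0.1018, 0.0663]
tcp_rot: [0.88, -0.475, 0.0, -0.0]
contact_force: [0.3, -2.3, 0.1]
width: 0.0002
```

Request:
send_rows:
  steps:
    - [-0.03,-1.75,0,0,0,-0.035,-1]
    - [-0.03,-1.75,0,0,0,-0.035,-1]
    - [-0.03,-1.75,0,0,0,-0.035,-1]
    - [-0.03,-1.75,0,0,0,-0.035,-1]
    - [-0.03,-1.75,0,0,0,-0.035,-1]
    - [-0.03,-1.75,0,0,0,-0.035,-1]

```text
clock: 11.82
ee_pos: [0.6426, -0.0966, 0.0662]
tcp_rot: [0.925, -0.38, -0.0, 0.001]
contact_force: [-7.0, -9.8, 3.1]
width: -0.0
```

Drag rose to about 12 N tangential, so the rub is here. Onset was at most about 10° back, so I'll advance about 4.5°.

Request:
send_rows:
  steps:
    - [-0.02,-1.3,0,0,0,-0.026,-1]
    - [-0.02,-1.3,0,0,0,-0.026,-1]
    - [-0.02,-1.3,0,0,0,-0.026,-1]

```text
clock: 12.2
ee_pos: [0.6453, -0.0941, 0.0663]
tcp_rot: [0.939, -0.344, -0.0, 0.001]
contact_force: [-4.4, -10.8, 2.5]
width: 0.0
```

Request:
send_rows:
  steps:
    - [0,2,0,0,0,0,-1]
    - [0,4,0,0,0,0,-1]
    - [0,5,0,0,0,0,-1]
    - [0,0,-20,0,0,0,-1]
    - [0,0,-40,0,0,0,-1]
    - [0,0,-50,0,0,0.12,-1]
    - [0,0,0,0,0,0.12,0.3]

```text
clock: 13.08
ee_pos: [0.64, -0.101, 0.18]
tcp_rot: [0.89, -0.456, 0.003, -0.001]
contact_force: [-0.0, -0.9, -1.3]
width: 0.0172
```

```bash
python3 - <<'E'
from h import *
s=arm.get_state();e=s["ee_pos"];q=s["tcp_rot"];th=2*np.arctan2(q[1],q[0]);print(e,np.degrees(th),s["width"],s["contact_force"].round(1))
X=np.array([np.cos(th),np.sin(th)]);Y=np.array([X[1],-X[0]])
d=np.array([.531,.321])-e[:2];print("to cork",d@X*1000,d@Y*1000)
d=np.array([.5234,-.1222])-[.531,.321];print("cork->mark",d@X*1000,d@Y*1000)
p=arm.get_image("scene");
for r in arm.tip_of("cork_center",p):print(r, px2w(p,r["location"],.0225))
E
```

```text
[ 0.6400323  -0.10097744  0.17998579] -54.31266259879939 0.017159300078441256 [-0.  -0.9 -1.3]
to cork -406.3406164423465 -157.60809182126377
cork->mark 355.5390185035869 264.71873058305897
{'location': [311.3, 309.7], 'confidence': 0.75} [0.77204956 0.22025152 0.0225    ]
{'location': [383.9, 239.3], 'confidence': 0.7} [0.45036407 0.31883503 0.0225    ]
{'location': [378.5, 255.7], 'confidence': 0.62} [0.51949651 0.32320208 0.0225    ]
```

Request:
send_rows:
  steps:
    - [-50.8,-19.7,0,0,0,0,0.4]
    - [-50.8,-19.7,0,0,0,0,0.4]
    - [-50.8,-19.7,0,0,0,0,0.4]
    - [-50.8,-19.7,0,0,0,0,0.4]
    - [-50.8,-19.7,0,0,0,0,0.4]
    - [-50.8,-19.7,0,0,0,0,0.4]
    - [-50.8,-19.7,0,0,0,0,0.4]
    - [-50.8,-19.7,0,0,0,0,0.4]
    - [0,0,0,0,0,0,0.4]

```text
clock: 14.3
ee_pos: [0.5257, 0.325, 0.1753]
tcp_rot: [0.893, -0.451, -0.001, -0.0]
contact_force: [0.5, -1.1, -0.2]
width: 0.0597
```

```bash
python3 - <<'E'
from h import *
s=arm.get_state();e=s["ee_pos"];q=s["tcp_rot"];th=2*np.arctan2(q[1],q[0]);print(e,np.degrees(th),s["width"])
X=np.array([np.cos(th),np.sin(th)]);Y=np.array([X[1],-X[0]])
p=arm.get_image("wrist");cv2.imwrite("pics/w3.png",p["color"])
np.savez("w3.npz",z_map=p["z_map"],camera_matrix=p["camera_matrix"],cam_to_world=p["cam_to_world"])
for r in arm.tip_of("cork_center",p):
    w=px2w(p,r["location"],.0225,True);d=w[:2]-e[:2];print(r,w.round(4),d@X*1000,d@Y*1000)
for r in arm.spot_in("cork_center",p):print(r)
t=arm.get_image("top");cv2.imwrite("pics/t2.png",t["color"]);
np.savez("t2.npz",z_map=t["z_map"],camera_matrix=t["camera_matrix"],cam_to_world=t["cam_to_world"])
E
```

```text
[0.52566125 0.32504756 0.17532717] -53.5685757618373 0.059704122011300355
{'location': [288.2, 193.8], 'confidence': 0.89} [0.5338 0.3145 0.0225] 13.357611849759298 -0.3182514402065469
{'location': [243.9, 246.5], 'confidence': 0.77} [0.4636 0.3171 0.0225] -30.408240326605934 54.66338775269295
{'location': [508.5, 372.7], 'confidence': 0.35} [ 0.5152 -0.1786  0.0225] 399.02157013648616 307.485438513788
{'box': [220.8, 217.0, 43.1, 58.8], 'confidence': 0.78}
{'box': [273.4, 174.0, 26.8, 34.3], 'confidence': 0.73}
{'box': [288.3, 13.4, 68.6, 66.3], 'confidence': 0.6}
{'box': [552.0, 366.6, 8.0, 19.6], 'confidence': 0.45}
```

View pics/w3.png

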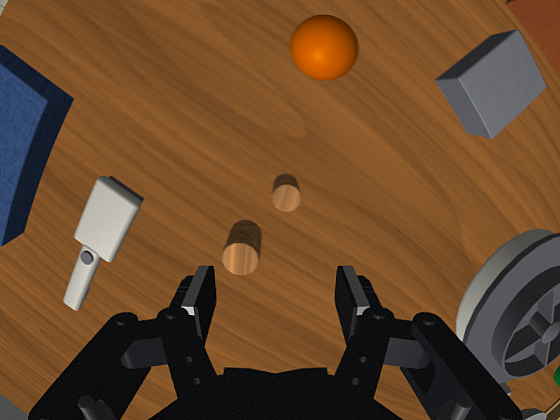

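Wrist view: small cork at (287,195), tall one at (241,250), the other things well clear. I'll shift slightly and descend part way.

Request:
send_rows:
  steps:
    - [4,0,40,0,0,0,0.5]
    - [4,-1,40,0,0,0,0.5]
    - [0,0,20,0,0,0,0.5]
    - [0,0,0,0,0,0,0.5]
    - [0,0,0,0,0,0,0.5]

```text
clock: 15.12
ee_pos: [0.5341, 0.3147, 0.0773]
tcp_rot: [0.891, -0.455, 0.0, -0.0]
contact_force: [-0.8, 1.1, 0.2]
width: 0.0642
```

```bash
python3 - <<'E'
from h import *
s=arm.get_state();e=s["ee_pos"];q=s["tcp_rot"];th=2*np.arctan2(q[1],q[0]);print(e,q,np.degrees(th),s["width"])
X=np.array([np.cos(th),np.sin(th)]);Y=np.array([X[1],-X[0]])
p=arm.get_image("wrist");cv2.imwrite("pics/w4.png",p["color"])
for r in arm.tip_of("cork_center",p):
    w=px2w(p,r["location"],.0225,True);d=w[:2]-e[:2];print(r,w.round(4),d@X*1000,d@Y*1000)
E
```

```text
[0.53414039 0.31469453 0.07733   ] [ 8.90597833e-01 -4.54791385e-01  2.92910092e-04 -4.57796735e-04] -54.10303345280084 0.06420608689765596
{'location': [271.2, 234.6], 'confidence': 0.92} [0.5337 0.3159 0.0225] -1.22156570863353 -0.33806075008251085
{'location': [211.5, 307.0], 'confidence': 0.68} [0.459  0.3175 0.0225] -46.33215861353913 59.22143055980914
{'location': [558.2, 402.1], 'confidence': 0.23} [ 0.553  -0.2315  0.0225] 453.50900555628505 304.91432907441276
```

View pics/w4.png

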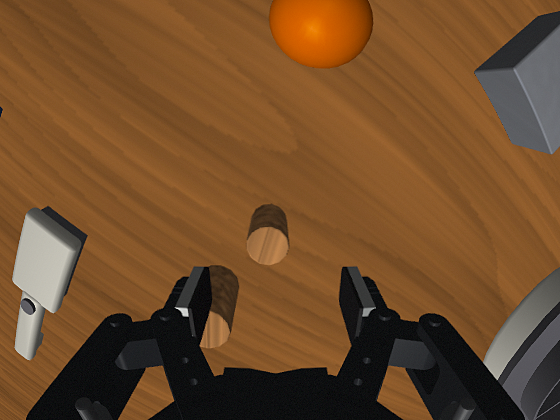

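The small cork at (268,235) is centred between the jaws. I'll descend and grip.

Request:
send_rows:
  steps:
    - [-1,0,30,0,0,0,0.5]
    - [0,0,25,0,0,0,0.5]
    - [0,0,10,0,0,0,0.5]
    - [0,0,0,0,0,0,0.2]
    - [0,0,0,0,0,0,-0.2]
    - [0,0,0,0,0,0,-0.6]
    - [0,0,0,0,0,0,-1]
    - [0,0,0,0,0,0,-1]
    - [0,0,0,0,0,0,-1]
  grip_force: 25

```text
clock: 16.35
ee_pos: [0.5335, 0.316, 0.0124]
tcp_rot: [0.891, -0.455, 0.0, -0.001]
contact_force: [-0.6, 0.3, 6.7]
width: 0.0252
```

Request:
send_rows:
  steps:
    - [0,0,-10,0,0,0,-1]
    - [0,0,-40,0,0,0,-1]
    - [0,0,-50,0,0,0,-1]
    - [0,0,-50,0,0,0,-1]
    - [0,0,0,0,0,0,-1]

```text
clock: 16.98
ee_pos: [0.5343, 0.3165, 0.1658]
tcp_rot: [0.891, -0.455, 0.002, -0.003]
contact_force: [-0.2, -0.6, -0.9]
width: 0.0253
```

```bash
python3 - <<'E'
from h import *
s=arm.get_state();e=s["ee_pos"];q=s["tcp_rot"];th=2*np.arctan2(q[1],q[0]);print(e,np.degrees(th),s["width"])
X=np.array([np.cos(th),np.sin(th)]);Y=np.array([X[1],-X[0]])
d=np.array([.5235,-.122])-e[:2];print("to mark",d@X*1000,d@Y*1000)
# tray check
p=dict(np.load("t2.npz"));img=cv2.imread("pics/t2.png");v=cv2.cvtColor(img,40)[...,2].astype(np.float32)
K=p["camera_matrix"];T=p["cam_to_world"];c3=np.array([.607,-.059,.087]);A=[]
for a in range(0,360,3):
    P=c3+np.array([[k*np.cos(np.radians(a)),k*np.sin(np.radians(a)),0] for k in np.linspace(.03,.07,12)])
    Q=(P-T[:3,3])@T[:3,:3];u=K[0,2]+K[0,0]*Q[:,0]/-Q[:,2];w=K[1,2]+K[1,1]*Q[:,1]/Q[:,2]
    A.append(cv2.remap(v,u[:,None].astype(np.float32),w[:,None].astype(np.float32),1).mean())
print(np.array(A).reshape(4,30).round(0))
E
```

```text
[0.53428949 0.31646971 0.16581512] -54.09761768562121 0.02533303277569743
to mark 348.8410105829044 265.8609623904101
[[108. 109. 109. 109. 109. 109. 108. 108. 108. 109. 109. 110. 109. 109.
  109. 109. 109. 109. 109. 109. 108. 102.  95.  96. 100. 104. 107. 109.
  109. 110.]
 [109. 109. 109. 110. 109. 109. 109. 110. 110. 110. 110. 110. 110. 110.
  110. 111. 110. 110. 111. 110. 107. 105. 106. 109. 109. 109. 110. 110.
  110. 110.]
 [110. 110. 110. 110. 110. 110. 111. 110. 110. 110. 110. 109. 111. 110.
  109. 108. 105. 100.  95.  94. 100. 106. 110. 110. 109. 109. 110. 109.
  109. 109.]
 [109. 109. 109. 109. 109. 108. 108. 109. 108. 108. 108. 109. 108. 108.
  108. 108. 108. 108. 107. 105. 104. 106. 107. 108. 108. 108. 108. 109.
  108. 108.]]
```

Request:
send_rows:
  steps:
    - [43.6,33.2,0,0,0,0,-1]
    - [43.6,33.2,0,0,0,0,-1]
    - [43.6,33.2,0,0,0,0,-1]
    - [43.6,33.2,0,0,0,0,-1]
    - [43.6,33.2,0,0,0,0,-1]
    - [43.6,33.2,0,0,0,0,-1]
    - [43.6,33.2,0,0,0,0,-1]
    - [43.6,33.2,0,0,0,0,-1]
    - [0,0,0,0,0,0,-1]
    - [0,0,20,0,0,0,-1]

```text
clock: 18.23
ee_pos: [0.5229, -0.1226, 0.142]
tcp_rot: [0.89, -0.455, 0.001, -0.0]
contact_force: [0.1, 0.2, -0.2]
width: 0.0251
```

Request:
send_rows:
  steps:
    - [0,0,20,0,0,0,-1]
    - [0,0,0,0,0,0,-1]
    - [0,0,0,0,0,0,-1]

```text
clock: 18.6
ee_pos: [0.5227, -0.1222, 0.1221]
tcp_rot: [0.891, -0.454, 0.0, -0.0]
contact_force: [-0.6, 0.0, 0.4]
width: 0.0254
```

```bash
python3 - <<'E'
from h import *
s=arm.get_state();e=s["ee_pos"];q=s["tcp_rot"];th=2*np.arctan2(q[1],q[0]);print(e,q,np.degrees(th),s["width"])
X=np.array([np.cos(th),np.sin(th)]);Y=np.array([X[1],-X[0]])
p=arm.get_image("wrist");cv2.imwrite("pics/w5.png",p["color"])
np.savez("w5.npz",z_map=p["z_map"],camera_matrix=p["camera_matrix"],cam_to_world=p["cam_to_world"])
for k,z in(("mark",.055),("tray",.093),("feeder",.093),("cork_center",e[2]+.011)):
  for r in arm.tip_of(k,p)[:2]:
    w=px2w(p,r["location"],z,True);d=w[:2]-e[:2];print(k,np.round(r["location"]),r["confidence"],w.round(4),d@X*1000,d@Y*1000)
E
```

```text
[ 0.52271991 -0.12216389  0.12205834] [ 8.90755816e-01 -4.54482110e-01  2.55823561e-04 -1.51588436e-04] -54.06323706757165 0.025388613604330118
mark [274. 224.] 0.81 [ 0.5251 -0.1209  0.055 ] 0.3293129246452711 -2.6895911900283105
tray [277.  70.] 0.56 [ 0.6071 -0.0638  0.093 ] 2.2304008711180194 -102.57470214297139
feeder [276.  79.] 0.85 [ 0.6027 -0.0664  0.093 ] 1.8192185957807443 -97.50349841934252
cork_center [277. 286.] 0.71 [ 0.5256 -0.123   0.1331] 2.4103460173604496 -1.8259022860567253
cork_center [535. 157.] 0.43 [ 0.6584 -0.1922  0.1331] 136.31465630060106 -68.75804271891157
```

View pics/w5.png

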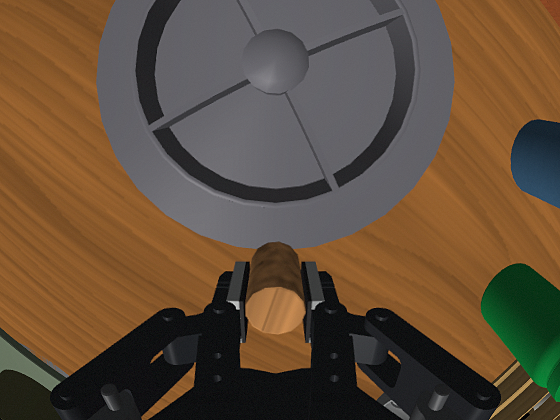

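The cork at (275,285) is held upright and in line with the hub. The mark is within 3 mm. I'll lower it and feel for contact.

Request:
send_rows:
  steps:
    - [0,-1,25,0,0,0,-1]
    - [0,0,18,0,0,0,-1]
    - [0,0,7,0,0,0,-1]
    - [0,0,2,0,0,0,-1]
    - [0,0,0,0,0,0,-1]

```text
clock: 19.48
ee_pos: [0.5235, -0.122, 0.0698]
tcp_rot: [0.891, -0.455, 0.0, -0.0]
contact_force: [0.1, -0.3, -1.4]
width: 0.025
```

Request:
send_rows:
  steps:
    - [0,0,1,0,0,0,-1]
    - [0,0,0.5,0,0,0,-1]
    - [0,0,0,0,0,0,-1]

```text
clock: 19.85
ee_pos: [0.5233, -0.1219, 0.0679]
tcp_rot: [0.891, -0.455, 0.0, -0.0]
contact_force: [1.0, -0.8, -0.2]
width: 0.0253
```

Request:
send_rows:
  steps:
    - [0,0,0.7,0,0,0,-1]
    - [0,0,0,0,0,0,-1]

```text
clock: 20.1
ee_pos: [0.5234, -0.122, 0.0674]
tcp_rot: [0.891, -0.455, 0.0, -0.0]
contact_force: [-1.3, -0.3, 6.8]
width: 0.0248
```

Request:
send_rows:
  steps:
    - [0,0,0,0,0,0,-0.38]
    - [0,0,0,0,0,0,-0.32]
    - [0,0,0,0,0,0,-0.25]
    - [0,0,0,0,0,0,-0.1]
    - [0,0,0,0,0,0,0.1]
    - [0,0,0,0,0,0,0.2]
    - [0,0,0,0,0,0,0.2]

```text
clock: 20.98
ee_pos: [0.5232, -0.1219, 0.0671]
tcp_rot: [0.891, -0.455, -0.0, -0.0]
contact_force: [-0.7, 0.8, -0.1]
width: 0.0509
```

Request:
send_rows:
  steps:
    - [0,0,-10,0,0,0,0.2]
    - [0,0,-20,0,0,0,0.2]
    - [0,0,-40,0,0,0,0.2]
    - [0,0,-50,0,0,0,0.2]
    - [-20,30,0,0,0,0,0.2]
    - [-20,30,0,0,0,0,0.2]
    - [0,0,0,0,0,0,0.2]
    - [0,0,0,0,0,0,0.2]

```text
clock: 21.98
ee_pos: [0.4519, -0.1247, 0.1876]
tcp_rot: [0.891, -0.455, 0.0, -0.0]
contact_force: [1.1, -0.3, 0.3]
width: 0.0512
```

```bash
python3 - <<'E'
from h import *
s=arm.get_state();print(s["clock"],s["ee_pos"],s["width"],s["contact_force"])
p=arm.get_image("wrist");cv2.imwrite("pics/w6.png",p["color"])
for r in arm.tip_of("cork_center",p)[:2]: print("w cork",np.round(r["location"]),r["confidence"],px2w(p,r["location"],.0775,True).round(4))
for r in arm.tip_of("mark",p)[:1]: print("mark",np.round(r["location"]),px2w(p,r["location"],.055,True).round(4))
a=arm.get_image("scene");b=arm.get_image("top")
for r in arm.tip_of("cork_center",a)[:3]: print("s cork",np.round(r["location"]),r["confidence"],px2w(a,r["location"],.0775).round(4))
cv2.imwrite("pics/fin.png",np.hstack([cv2.resize(a["color"][160:270,180:320],(400,314)),cv2.resize(p["color"],(400,314))]))
W=cloud(b);d=np.linalg.norm(W[...,:2]-[.5235,-.122],axis=-1);q=W[(d<.03)&(W[...,2]>.09)];print(len(q),q.mean(0) if len(q) else 0)
v=cv2.cvtColor(b["color"],40)[...,2].astype(np.float32);K=b["camera_matrix"];T=b["cam_to_world"];c3=np.array([.607,-.059,.087]);A=[]
for a in range(0,90,3):
    P=c3+np.array([[k*np.cos(np.radians(a)),k*np.sin(np.radians(a)),0] for k in np.linspace(.03,.07,12)])
    Q=(P-T[:3,3])@T[:3,:3];u=K[0,2]+K[0,0]*Q[:,0]/-Q[:,2];w=K[1,2]+K[1,1]*Q[:,1]/Q[:,2]
    A.append(cv2.remap(v,u[:,None].astype(np.float32),w[:,None].astype(np.float32),1).mean())
print(np.array(A).round(0))
E
```

```text
21.975 [ 0.45185053 -0.12471476  0.18759776] 0.05116607357563727 [ 1.12883397 -0.30703741  0.27821957]
w cork [326. 136.] 0.81 [ 0.5247 -0.1231  0.0775]
mark [320. 132.] [ 0.5247 -0.1206  0.055 ]
s cork [385. 239.] 0.59 [0.5027 0.3297 0.0775]
s cork [238. 198.] 0.5 [ 0.5164 -0.1213  0.0775]
26 [ 0.49939609 -0.12043879  0.49927336]
[107. 108. 108. 108. 108. 108. 108. 108. 108. 108. 109. 109. 109. 109.
 109. 109. 110. 109. 109. 109. 107. 103.  96.  95. 100. 105. 107. 108.
 109. 109.]
```

View pics/fin.png

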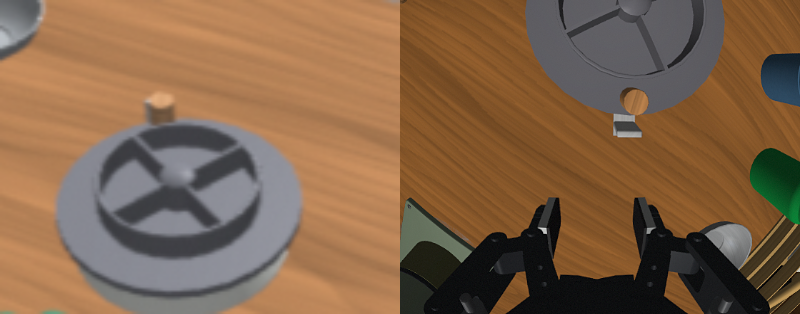

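The cork stands upright on the rim at the bracket, about 2 mm from the mark. The tray's rib angle hasn't changed since I let go of it, and the gripper is clear.

```bash
python3 -c "
from workcell import arm
print(arm.hand_in())"
```

```text
the job is handed in; nothing more can be done
None
```

The tray is stopped and let go with its dragging spot at the bracket, and the small cork is standing upright on the rim at the mark. I handed in at about 22 s of the 72 s allowed; no verdict was reported.

- **Tray:** I pushed a rib gently with shut fingers at about 0.3 rad/s. Drag ran at 1–2 N, then rose to about 12 N. I went on about 4° and still felt about 11 N, then backed off and lifted clear. I sampled the force only every 12°, so by estimate the spot's middle is within about 4° of the bracket. I didn't push again after letting go to confirm it still rubs.
- **Cork:** I chose the smaller of the two and lowered it until I felt about 7 N of contact with the rim. I then opened the fingers slowly.
- **Last checks:**
  - The wrist camera put the cork about 2.5 mm from the detected mark. The coarser scene camera read it about 7–8 mm off.
  - The rib angle was the same before and after placing the cork, so the tray didn't shift.
  - The gripper was clear and nothing was touching it.
  - My move paths kept clear of the other things, but I did not re-measure where they are.
  - The depth check of the cork's top from the top camera failed because the arm was in the way.

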